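# Unlock a film-guide roller and hold it level over the light panel

## Robot

A 6-joint arm with a two-finger parallel gripper is mounted at the origin on the work surface. World frame = base frame: x ahead of the robot, y to its left, z up, the work surface at z = 0. Lengths are in m, angles in rad, forces in N, time in s.
With the tool pointing down it reaches from about 0.35 to 0.975 m from the base axis. Payload 7.1 kg.
Tool frame: the origin (TCP) lies midway between the tips of the shut fingers; the grasp point (between the pads) lies 19 mm behind it; z points along the fingers, y is the line along which they close (so a half turn about z gives the same grasp; the last joint's range is limited). The gripper opens to 88 mm and grips with 3 to 60 N. Pads are 20 mm wide; open, the fingers measure 115 mm over their backs; the gripper's body (75 mm by 178 mm) begins 61 mm behind the grasp point.
Start: joints at [-1.145, 0.423, 1.63, -0, 1.089, -0.019], TCP at [0.269, -0.564, 0.223] pointing down, gripper open.
Joint ranges: [-3, 3], [-0.9, 2.11], [0.09, 2.58], [-1.31, 4.45], [0.11, 2.69], [-2.54, 2.54]. Speed limits (rad/s): [2.39, 2.39, 3.01, 3.14, 3.14, 3.14].

## Interface

Orientations are given as a unit quaternion [w, x, y, z].
In Python, from station import manip, optics, inverse_kinematics gives the robot as it stands (manip), with the cameras (optics) and the kinematics as plain functions. Calls block until the motion is done:
- manip.move_pose(position, orientation): joint-space move of the TCP to a pose.
- manip.movel(position, frame=None, v=0.15, until_force=None): straight line of the TCP; frame=None keeps the orientation; v is the mean speed in m/s. With until_force (N) it stops when the force on the tool has changed by that much, and returns True; else False.
- manip.movej(angles): joint-space move.
- manip.command_gripper(opening): opening from 0.0 (shut) to 1.0 (fully open); the grip force is fixed at half the most; returns when the fingers have stopped.
- manip.wait(seconds).
- inverse_kinematics(position, orientation): joint angles nearest the present ones, or None.
- optics.read_camera(name): name is "scene" or "top"; returns the picture (420x560x3 uint8, red, green, blue); there is no depth.
- optics.camera_info(name): a dict with "intrinsics" (3x3 intrinsics, pixels), "dist" ([k1, k2, p1, p2, k3] as OpenCV has them; the pictures are not rectified), "T" (4x4, takes a point from camera to world coordinates). Camera axes: x right, y up, looking along -z (the intrinsics and any distortion apply to the point x, -y, -z); pixel columns grow to the right and rows downward; lengths in m; the calibration is good to about 2 mm. A picture is of the moment at which its call begins. camera_info takes no time and is no camera call.
A pose or a line that the arm cannot do raises manip.MotionError and nothing moves.
- manip.job_done(): hands the job in; it is judged then, once.
Readings, each from a call of its own:
- manip.get_time(): time.
- manip.get_joint_pos(): joint angles.
- manip.get_qvel(): joint speeds.
- manip.get_effort(): joint torques, N m.
- manip.get_tcp_pos(): TCP position.
- manip.get_ee_rot(): TCP orientation.
- manip.get_ft_force(): force on the tool from outside, world axes, zero at the start.
- manip.get_ft_torque(): the same for the moment, N m.
- manip.get_grip_width(): opening from 0.0 (shut) to 1.0 (fully open).
- manip.get_finger_force(): force on a finger pad.
Only numpy, scipy, OpenCV 4.12 (cv2) and the standard library are available. Lean on these libraries where they do the work, as an engineer would, in place of code of your own. Each camera call takes 0.05 s, during which the arm holds its last target. There are 200 camera calls.

## Task

Swing the stand's locking lever into the marked notch (the one with the round stud under it) and leave it there; this frees the roller. Then draw the roller out of its leaning socket, turn it level and finish while still holding it steady, level, above the middle of the light panel and about 20 cm above the bench, touching nothing but the gripper, so that its surface can be inspected. Do not let the roller knock against the panel, and leave everything else on the bench where it is.

Things in the scene. Friction and masses are not known exactly. Their poses are not given: they have to be found in the camera images.
- stand: Roller stand fixed to the bench: grey base plate 180 x 190 x 12 mm, leaning steel socket block, lever on a shaft, dark notched quadrant. Origin: on the bench under the socket's mouth. z up; the socket's axis leans 30 deg from vertical towards +x: (0.5, 0, 0.866). Lever and quadrant on the -y side. x points within 0.3 rad of world +y.
- socket (a point): Centre of the socket's mouth, 85 mm above the bench, in the 60 mm square top face of the leaning block. The bore is 17.6 mm square and 50 mm deep along the leaning axis.
- lever (a joint): Lever angle, rad, 0 to 1.25. Handle leans (0.524 - value) from vertical towards the stand's +x: at 0 parallel to the roller. Friction of 0.35 N m (3 N at the knob) holds it where left; notches do not pull it in. Below 0.55 a keeper on the shaft blocks the roller's collar. Notches at 0, 0.4, 0.8, 1.2; the MARKED one (round steel stud on the quadrant under it) is 0.8: open.
- knob (a point): Centre of the black ball knob (28 mm diameter) at the end of the lever's 10 mm handle rod, 118 mm from the pivot. It swings in a plane parallel to the stand's x-z plane, 92 mm to the -y side of the socket's middle, 145 to 163 mm above the bench. The quadrant's face is 19 mm beside that plane, its rim 88 mm from the pivot.
- pivot (a point): Centre of the lever's swing, in the plane of the knob, 45 mm above the bench.
- notch (a point): Where the knob's centre stands when the lever is in the marked notch.
- roller: Roller, 0.26 to 0.47 kg: aluminium barrel 32 mm diameter, 120 mm long; steel collar 56 mm across, 10 mm thick at its lower end; journals 16 mm diameter, 42 mm long below the collar, 25 mm at the top. Origin: mid-barrel; z along the axis to the short journal. Collar sits on the block: origin 70 mm from the mouth along the lean. Draw 42 mm to free it. Mass centre 15 mm towards the collar.
- panel: Flat light panel for inspection: white face in an aluminium frame, 150 x 200 mm, 13 mm high, fixed to the bench on the other side of the robot's middle from the stand. Origin: centre of its underside.
- screwdriver: Bystander: screwdriver, 190 mm long, lying between the stand and the panel. Origin: mid-length of the handle-and-blade, underside.
- tape: Bystander: roll of grey tape lying flat, 90 mm across, 48 mm high, near the robot. Origin: centre of its underside.
- spray: Bystander: white bottle, 68 mm across, 190 mm tall, beyond the work area. Origin: centre of its underside.
- jar: Bystander: glass jar with a metal cap, 72 mm across, 85 mm tall, beyond the work area. Origin: centre of its underside.
- can: Bystander: metal can, 66 mm across, 110 mm tall, beyond the work area. Origin: centre of its underside.
- squeegee: Bystander: flat grey film squeegee, 100 x 75 x 16 mm, off to the right side. Origin: centre of its underside.
- knife: Bystander: black utility knife, 190 mm long, 20 mm high, off to the left side. Origin: centre of its underside.

How it is judged:
On the way, in this order (a step that is already met when the one before it is completed fails the run):
1. the lever stands in the marked notch, the roller still in its socket (value of joint lever between 0.71 and 0.89 rad and distance between roller and socket below 0.085 m), for 0.2 s.
2. the roller is drawn right out of the socket, the lever still in the marked notch (value of joint lever between 0.71 and 0.89 rad and distance between roller and socket above 0.13 m and height (world z) of roller above 0.17 m), for 0.1 s.
At the end, for the whole second after the job is handed in: The gripper holds the roller at rest with its axis within about 10 deg of level, its middle within 70 mm (seen from above) of the panel's centre and 140 to 280 mm above the bench; only the fingers carry it; the lever stands within 0.09 rad of the marked notch (0.8) (value of joint lever between 0.71 and 0.89 rad and angle between roller's own z axis and vertical between 1.4 and 1.74 rad and height (world z) of roller between 0.14 and 0.28 m and horizontal distance between roller and panel below 0.07 m and contact force between roller and the fingers above 1 N and contact force between roller and stand below 0.3 N and contact force between roller and panel below 0.3 N and linear speed of roller below 0.03 m/s and angular speed of roller below 0.3 rad/s); the arm keeps its last pose, push and grip.
It fails at once if the roller knocks against the light panel (contact force between roller and panel above 0.5 N).
It fails at once if a bystander is moved more than 30 mm (distance of any of screwdriver, tape, spray, jar, can, squeegee, knife from where it was at the start of the episode above 0.03 m).
It also fails if it takes over 50 s, if anything falls off the work surface, if the arm or the gripper's body presses on something with over 40 N, if the wrist force passes 120 N, or if a joint passes its speed limit or range.

## Working session

There is one attempt and no reset: what is moved stays moved. The work goes in short steps, each a Python script; the robot and the scene stay as the last script left them, time stands still between calls to the robot, and variables do not carry over. Pictures are saved under pics/ and viewed, at most 10 in all, crops included, and the job is handed in when it is done.

```bash
mkdir -p pics; ls
python3 - <<'E'
from station import manip, optics, inverse_kinematics
import cv2,numpy as np
for n in ("scene","top"):
    im=optics.read_camera(n); cv2.imwrite(f"pics/{n}0.png",im[:,:,::-1])
    i=optics.camera_info(n); print(n,np.round(i["intrinsics"],2).tolist(),i["dist"],np.round(i["T"],4).tolist())
print(manip.get_ee_rot(),manip.get_time())
E
```

```text
pics
station.py
scene [[478.12, 0.0, 279.21], [0.0, 478.12, 209.34], [0.0, 0.0, 1.0]] [-0.01730174  0.          0.          0.          0.        ] [[-0.8222, -0.4185, 0.3858, 1.162], [0.569, -0.5837, 0.5793, 0.9015], [-0.0172, 0.6958, 0.718, 1.2213], [0.0, 0.0, 0.0, 1.0]]
top [[443.93, 0.0, 285.76], [0.0, 443.93, 210.71], [0.0, 0.0, 1.0]] [0.04151135 0.         0.         0.         0.        ] [[0.0115, 0.9983, -0.0575, 0.4953], [-0.9999, 0.0113, -0.0038, 0.0083], [-0.0031, 0.0575, 0.9983, 1.3729], [0.0, 0.0, 0.0, 1.0]]
[-6.52419606e-04  9.75374503e-01  2.20554154e-01 -1.34083225e-04] 0.1
```

View pics/scene0.png

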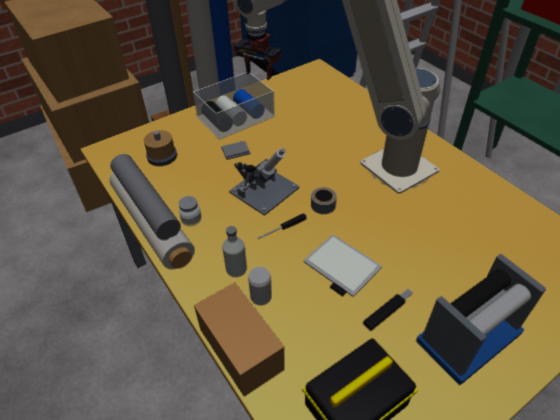

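View pics/top0.png

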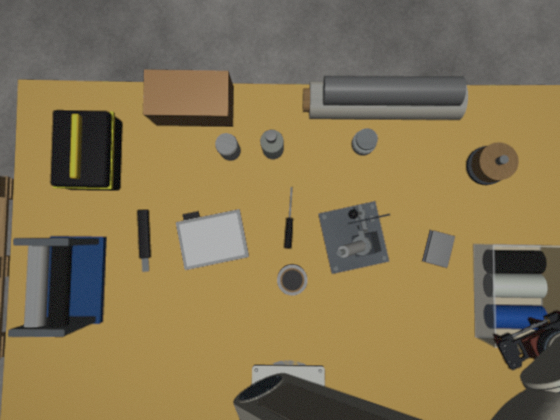

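The stand is at about (353,237) in the top view, with the knob at (352,213) and the roller's upper end at (343,252). The panel is at (212,239). In the scene view the stand is at about (265,180). I'll zoom in on both.

Run:
```python
import cv2,numpy as np
a=cv2.imread("pics/scene0.png")[140:215,220:310]; b=cv2.imread("pics/top0.png")[195:280,310:400]
r=lambda i:cv2.resize(i,None,fx=6.6,fy=6.6,interpolation=cv2.INTER_CUBIC)
g=lambda i:np.clip(r(i).astype(float)*1.5,0,255).astype(np.uint8)
cv2.imwrite("pics/sc.png",g(a));cv2.imwrite("pics/tc.png",g(b))
```

```text
(no output)
```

View pics/sc.png

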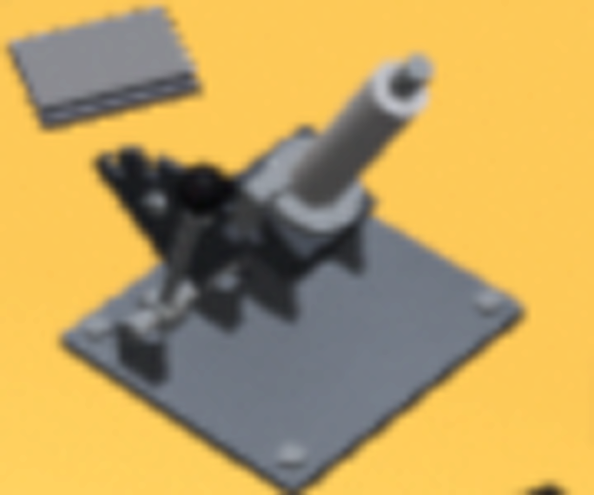

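View pics/tc.png

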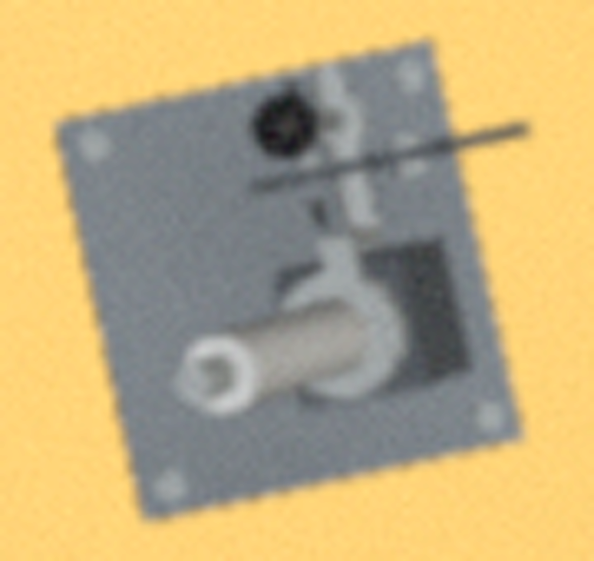

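The crops show these features:

| Feature | Scene crop | Top crop |
|---|---|---|
| Black knob | (203,188) | (285,125) |
| Roller barrel end | (402,90) | (222,375) |
| Journal tip | (420,70) | (193,378) |

The plate corners are visible too. Next I'll triangulate these points.

```bash
cat > h.py <<'E'
from station import manip, optics, inverse_kinematics
import cv2,numpy as np
def ray(n,px):
    i=optics.camera_info(n); K=np.array(i["intrinsics"]);T=np.array(i["T"])
    u=cv2.undistortPoints(np.array([[px]],float),K,np.array(i["dist"]))[0,0]
    d=T[:3,:3]@np.array([u[0],-u[1],-1]); return T[:3,3],d/np.linalg.norm(d)
def plane(n,px,z):
    o,d=ray(n,px); return o+d*(z-o[2])/d[2]
def tri(ps,pt):
    A=[];b=[];R=[ray("scene",ps),ray("top",pt)]
    for o,d in R:
        P=np.eye(3)-np.outer(d,d);A.append(P);b.append(P@o)
    x=np.linalg.lstsq(np.vstack(A),np.hstack(b),rcond=None)[0]
    return x,[np.linalg.norm((np.eye(3)-np.outer(d,d))@(x-o))*1000 for o,d in R]
S=lambda x,y:((x+.5)/6.6-.5+220,(y+.5)/6.6-.5+140)
T=lambda x,y:((x+.5)/6.6-.5+310,(y+.5)/6.6-.5+195)
E
python3 - <<'E'
from h import *
np.set_printoptions(precision=4,suppress=True)
im=cv2.imread("pics/top0.png")
k=cv2.inRange(im[200:226,340:366],(0,0,0),(38,38,38)); n,l,st,c=cv2.connectedComponentsWithStats(k); j=1+st[1:,4].argmax()
kt=c[j]+[340,200]; print("knob top px",kt,st[j])
for nm,a,b in (("knob",S(203,188),kt),("barrelend",S(402,90),T(222,375)),("tip",S(420,70),T(193,378)),):
    print(nm,*tri(a,b))
C=[plane("top",T(*p),.012)[:2] for p in ((60,122),(432,42),(522,436),(147,518))]
D=[plane("scene",S(*p),.012)[:2] for p in ((62,340),(293,495),(525,312))]
print(np.array(C),np.array(D))
for a,b in ((1,0),(2,3)): d=C[b]-C[a]; print("yaw",np.arctan2(d[1],d[0])-np.pi/2, np.linalg.norm(d))
for a,b in ((0,3),(1,2)): d=C[b]-C[a]; print("yaw y",np.arctan2(d[1],d[0])-np.pi, np.linalg.norm(d))
for n,bx in (("top",(165,200,255,280)),("scene",(295,225,390,305))):
    im=cv2.imread(f"pics/{n}0.png")[bx[1]:bx[3],bx[0]:bx[2]]
    h=cv2.cvtColor(im,cv2.COLOR_BGR2HSV); m=cv2.inRange(h,(0,0,110),(180,70,255))
    ct=max(cv2.findContours(m,0,2)[0],key=cv2.contourArea); r=cv2.minAreaRect(ct)
    bp=cv2.boxPoints(r)+bx[:2]; M=cv2.moments(ct); c=(M['m10']/M['m00']+bx[0],M['m01']/M['m00']+bx[1])
    print("panel",n,c,plane(n,c,.013)); 
    if n=="top": print(np.array([plane(n,p,.013) for p in bp]))
E
```

```text
knob top px [352.6275 213.7059] [ 9 10  8  8 51]
knob [ 0.5598 -0.1705  0.1602] [np.float64(0.9923303002563704), np.float64(0.9923303002564698)]
barrelend [ 0.4574 -0.1401  0.1957] [np.float64(0.036756323414373605), np.float64(0.036756323414040504)]
tip [ 0.4564 -0.1257  0.2176] [np.float64(0.38468874233766887), np.float64(0.38468874233825545)]
[[ 0.5676 -0.0876]
 [ 0.6068 -0.26  ]
 [ 0.4252 -0.3012]
 [ 0.3854 -0.1289]] [[ 0.6089 -0.2582]
 [ 0.5698 -0.0842]
 [ 0.3867 -0.1263]]
yaw 0.2235593017913189 0.1768190914495508
yaw 0.2272905010628219 0.17681064201926305
yaw y -6.060347273792079 0.18687170671792347
yaw y -6.060401813901011 0.1862119999405438
panel top (211.83863844455215, 239.22211450422793) [0.4838 0.2382 0.013 ]
[[0.5363 0.3526 0.013 ]
 [0.578  0.1565 0.013 ]
 [0.4315 0.1246 0.013 ]
 [0.3905 0.3195 0.013 ]]
panel scene (342.7973309869482, 263.93371462091216) [0.486  0.2415 0.013 ]
```

```bash
cat >> h.py <<'E'
yaw=.2245; xs=np.array([-np.sin(yaw),np.cos(yaw),0]); ys=np.array([-np.cos(yaw),-np.sin(yaw),0]); O=np.array([.4727,-.2024,0])
def st(p): p=np.asarray(p)-O; return np.array([p@xs,p@ys,p[2]])
def wd(x,y,z): return O+x*xs+y*ys+np.array([0,0,z])
def onY(n,px,y):
    o,d=ray(n,px); return st(o+d*((O+y*ys-o)@ys)/(d@ys))
E
python3 - <<'E'
from h import *
np.set_printoptions(precision=4,suppress=True)
print("knob",st([.5598,-.1705,.1602]),onY("scene",S(203,188),-.092))
s=onY("scene",S(155,200),-.073);r=(s[2]-.045)/np.cos(.276);print("stud",s,"r",r,"pivot x",s[0]+r*np.sin(.276))
print("hub scene",onY("scene",S(172,303),-.092),"shaft end",onY("scene",S(140,320),-.11))
for p in ((330,75),(345,115),(358,170),(372,232)): print("shaft top",st(plane("top",T(*p),.045)))
print("slots",[onY("scene",S(*p),-.073) for p in ((105,160),(128,158),(168,165))])
im=cv2.imread("pics/scene0.png")[155:200,228:270]
cv2.imwrite("pics/q.png",np.clip(cv2.resize(im,None,fx=14,fy=13,interpolation=cv2.INTER_CUBIC).astype(float)*2.2,0,255))
E
```

```text
knob [ 0.0117 -0.092   0.1602] [ 0.0102 -0.092   0.1594]
stud [-0.0498 -0.073   0.1041] r 0.06140803702587304 pivot x -0.033068717325500166
hub scene [-0.022 -0.092  0.059] shaft end [-0.0287 -0.11    0.0549]
shaft top [-0.0307 -0.1119  0.045 ]
shaft top [-0.0333 -0.0927  0.045 ]
shaft top [-0.0336 -0.0672  0.045 ]
shaft top [-0.0335 -0.0385  0.045 ]
slots [array([-0.0877, -0.073 ,  0.1109]), array([-0.0685, -0.073 ,  0.1231]), array([-0.0368, -0.073 ,  0.1361])][ WARN:0@0.053] global loadsave.cpp:1063 imwrite_ Unsupported depth image for selected encoder is fallbacked to CV_8U.
```

View pics/q.png

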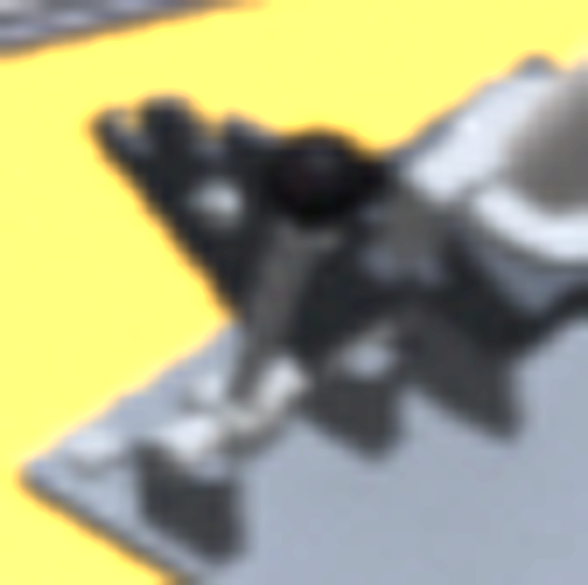

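The view shows the light stud at (215,203), beside the marked notch. The lever's rod runs from the hub at (250,410) to the knob at (315,180). The stud and the shaft both put the pivot at x_s ≈ -33 mm, and they agree. I'll grip the knob across the swing plane, swing it and check.

```bash
cat >> h.py <<'E'
from scipy.spatial.transform import Rotation as Ro
up=np.array([0,0,1.])
def quat(z,y):
    z=z/np.linalg.norm(z); R=np.column_stack([np.cross(y,z),y,z]); q=Ro.from_matrix(R).as_quat(); return np.r_[q[3],q[:3]]
PX=-.0333
def knob(L): return wd(PX+.118*np.sin(L),-.092,.045+.118*np.cos(L))
E
python3 - <<'E'
from h import *
np.set_printoptions(precision=3,suppress=True)
p=np.array(manip.get_tcp_pos()); manip.movel(p+[0,0,.1])
best=None
k=knob(.385)
for s in (1,-1):
    q=quat(-up,s*ys); j=inverse_kinematics(k+.12*up,q); print(s,j)
    if j is not None and (best is None or abs(j[5])<best[0]): best=(abs(j[5]),q)
q=best[1]
manip.command_gripper(.6)
manip.move_pose(k+.12*up,q)
d=-.015*up
print("hit",manip.movel(k+d,v=.08,until_force=6),manip.get_tcp_pos(),k+d)
manip.command_gripper(0)
print(manip.get_grip_width()*88,manip.get_finger_force(),manip.get_ft_force())
for L in np.linspace(.385,-.276,9)[1:]:
    manip.movel(knob(L)+d,v=.08)
print("F",manip.get_ft_force(),manip.get_time(),manip.get_tcp_pos(),knob(-.276)+d)
a=optics.read_camera("scene");b=optics.read_camera("top")
r=lambda i:np.clip(cv2.resize(i,(395,380),interpolation=cv2.INTER_CUBIC)[:,:,::-1].astype(float)*1.6,0,255).astype(np.uint8)
cv2.imwrite("pics/l1.png",np.hstack([r(a[130:220,215:310]),r(b[190:280,310:405])]))
E
```

```text
1 None
-1 [-0.317  0.31   1.672 -0.     1.16  -0.542]
hit False [ 0.56  -0.171  0.14 ] [ 0.56  -0.171  0.139]
26.619264067457777 30.000776052474976 [-4.904 -1.03   4.852]
F [-4.937 -3.272 -3.059] 7.9917 [ 0.576 -0.246  0.143] [ 0.577 -0.246  0.144]
```

View pics/l1.png

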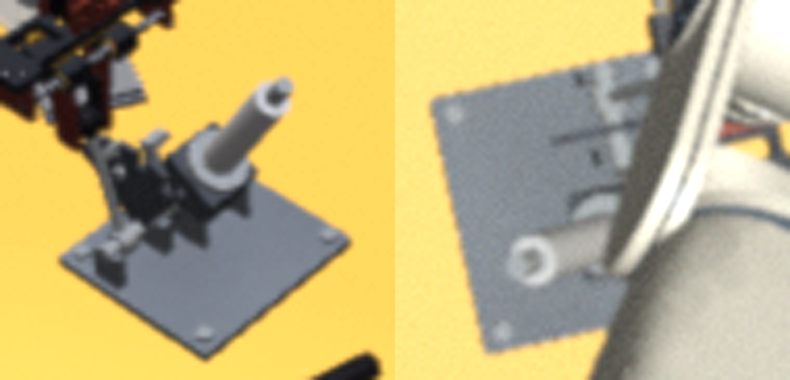

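The knob is held (26.6 mm wide, against 28 mm given) and the lever has swung over. The roller is still seated. I'll release, rise and measure the knob.

Run:
```python
from h import *
np.set_printoptions(precision=4,suppress=True)
manip.command_gripper(.6)
p=np.array(manip.get_tcp_pos()); manip.movel(p+.13*up,v=.15)
g=wd(.03,0,.137); 
for s in (1,-1):
  for t in (20,30,40):
    t_=np.radians(t); z=np.sin(t_)*xs-np.cos(t_)*up; q=quat(z,s*ys)
    print(s,t,inverse_kinematics(g+.019*z-.12*z,q),inverse_kinematics(g+.019*z,q))
manip.move_pose(wd(-.2,0,.3),quat(-up,-ys))
a=optics.read_camera("scene");b=optics.read_camera("top")
cv2.imwrite("pics/s2.png",a[:,:,::-1]);cv2.imwrite("pics/t2.png",b[:,:,::-1])
r=lambda i:np.clip(cv2.resize(i,(396,396),interpolation=cv2.INTER_CUBIC)[:,:,::-1].astype(float)*2,0,255).astype(np.uint8)
cv2.imwrite("pics/l2.png",np.hstack([r(a[150:210,220:280]),r(b[195:255,330:390])]))
print(manip.get_time())
```

```text
1 20 [-0.5779  0.3775  1.7259  0.2491  1.3023  2.2408] [-0.5267  0.4977  1.8564  0.2924  1.0499  2.2107]
1 30 [-0.6491  0.4802  1.6396  0.3295  1.4455  2.1556] [-0.5836  0.5673  1.7921  0.3792  1.203   2.1198]
1 40 [-0.7045  0.5908  1.5543  0.395   1.5869  2.0974] [-0.6299  0.645   1.729   0.4469  1.3545  2.0566]
-1 20 [-0.5779  0.3775  1.7259  0.2491  1.3023 -0.9008] [-0.5267  0.4977  1.8564  0.2924  1.0499 -0.9309]
-1 30 [-0.6491  0.4802  1.6396  0.3295  1.4455 -0.986 ] [-0.5836  0.5673  1.7921  0.3792  1.203  -1.0218]
-1 40 [-0.7045  0.5908  1.5543  0.395   1.5869 -1.0441] [-0.6299  0.645   1.729   0.4469  1.3545 -1.085 ]
10.5167
```

View pics/l2.png

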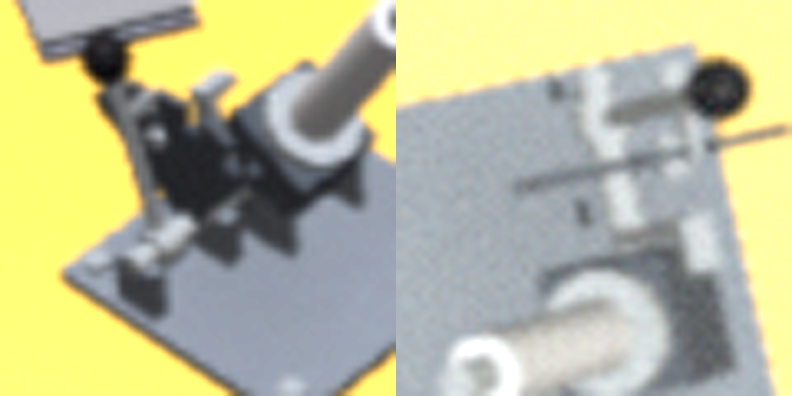

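The knob is now at (106,58) in the scene crop and (324,88) in the top crop. I'll triangulate it and compare it with the stud's direction from the same views (scene crop (155,135)).

Run:
```python
from h import *
np.set_printoptions(precision=4,suppress=True)
f=lambda x,y,a,b:((x+.5)/6.6-.5+a,(y+.5)/6.6-.5+b)
ks=f(106,58,220,150); kt=f(324,88,330,195)
x,e=tri(ks,kt);k=st(x);print(k,e, "lean",np.arctan2(k[0]-PX,k[2]-.045),"sin",np.arcsin((k[0]-PX)/.118))
k=onY("scene",ks,-.092);print(k,"lean",np.arctan2(k[0]-PX,k[2]-.045))
s=onY("scene",f(155,135,220,150),-.073);print(s,"stud lean",np.arctan2(s[0]-PX,s[2]-.045))
for p in ((600,75),(600,120),(612,175),(625,220)): print("shaft",st(plane("top",f(p[0]-396,p[1],330,195),.045)))
k=st(plane("top",kt,.1585));print("top knob",k)
```

```text
[-0.06   -0.0922  0.1633] [np.float64(0.5266504202522477), np.float64(0.5266504202516006)] lean -0.2222532127799957 sin -0.22849062046893043
[-0.061  -0.092   0.1627] lean -0.23140987569039886
[-0.0499 -0.073   0.1033] stud lean -0.2769495897791767
shaft [-0.0334 -0.1113  0.045 ]
shaft [-0.0289 -0.0914  0.045 ]
shaft [-0.0287 -0.0659  0.045 ]
shaft [-0.0299 -0.0448  0.045 ]
top knob [-0.0606 -0.0919  0.1585]
```

The camera puts the knob at x_s ≈ -60.5 mm, so the lever value is about 0.75. That is in tolerance but near the edge, so I'll nudge it about 5 mm further and re-measure.

Run:
```python
from h import *
np.set_printoptions(precision=4,suppress=True)
q=quat(-up,-ys)
k=wd(-.0605,-.092,.1455)
manip.move_pose(k+.07*up,q)
print(manip.movel(k,v=.12,until_force=6))
manip.command_gripper(0);print(manip.get_grip_width()*88)
manip.movel(wd(-.066,-.092,.144),v=.04)
print(st(manip.get_tcp_pos()),manip.get_ft_force())
manip.command_gripper(.6)
manip.movel(np.array(manip.get_tcp_pos())+.1*up,v=.2)
t=np.radians(30);z=np.sin(t)*xs-np.cos(t)*up
manip.move_pose(wd(.03,0,.137)-.12*z,quat(z,-ys))
a=optics.read_camera("scene");b=optics.read_camera("top")
cv2.imwrite("pics/s3.png",a[:,:,::-1])
r=lambda i:np.clip(cv2.resize(i,(396,396),interpolation=cv2.INTER_CUBIC)[:,:,::-1].astype(float)*2,0,255).astype(np.uint8)
cv2.imwrite("pics/l3.png",np.hstack([r(a[150:210,220:280]),r(b[195:255,330:390])]))
print(manip.get_time())
```

```text
False
26.692283118507586
[-0.0661 -0.0908  0.1444] [-5.535  -2.0938  4.5521]
14.6833
```

View pics/l3.png

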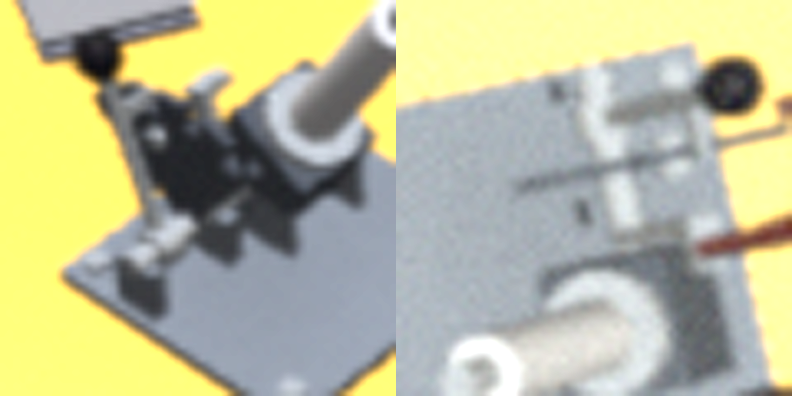

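The knob moved to (335,85) in the top crop, about 4 mm further, so the lever value is about 0.79. Next I'll grip the roller and draw it out.

Run:
```python
from h import *
np.set_printoptions(precision=4,suppress=True)
t=np.radians(30);z=np.sin(t)*xs-np.cos(t)*up; a=.5*xs+.866*up
f0=np.array(manip.get_ft_force())
print(manip.movel(wd(.03,0,.137)+.019*z,v=.1,until_force=8),manip.get_ft_force()-f0)
manip.command_gripper(0);print("w",manip.get_grip_width()*88,manip.get_finger_force(),manip.get_ft_force()-f0)
p=np.array(manip.get_tcp_pos())
print(manip.movel(p+.015*a,v=.04,until_force=25),manip.get_ft_force()-f0)
print(manip.movel(p+.085*a,v=.08,until_force=25),manip.get_ft_force()-f0)
manip.wait(.2); print(manip.get_grip_width()*88,st(manip.get_tcp_pos()),manip.get_time())
A=optics.read_camera("scene");b=optics.read_camera("top")
r=lambda i:np.clip(cv2.resize(i,(396,396),interpolation=cv2.INTER_CUBIC)[:,:,::-1].astype(float)*1.6,0,255).astype(np.uint8)
cv2.imwrite("pics/l4.png",np.hstack([r(A[110:210,210:310]),r(b[180:280,310:410])]))
```

```text
False [-0.0484  0.2373 -0.3453]
w 31.22708564118306 29.912497401237488 [-1.0487 -0.6866  1.348 ]
False [ 0.0975 -0.1491 -3.3138]
False [-0.6185 -0.3413 -3.2665]
31.45197178562323 [0.0819 0.0002 0.1939] 18.4417
```

View pics/l4.png

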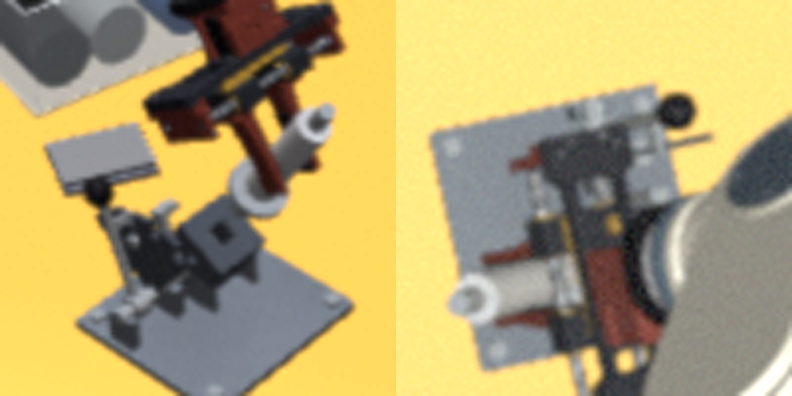

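The roller is out, the socket mouth is empty and the lever hasn't moved. Next I'll lift it, carry it across and turn it level over the panel.

Run:
```python
from h import *
np.set_printoptions(precision=4,suppress=True)
def zt(d): t=np.radians(d); return np.sin(t)*xs-np.cos(t)*up
P=np.array([.485,.24,.0])
def tcp(c,z): return c+.019*z
z=zt(-30);qf=quat(z,-ys)
goal=P-.010*xs+.20*up
print(inverse_kinematics(tcp(goal+.12*up,z),qf),inverse_kinematics(tcp(goal,z),qf))
manip.movel(np.array(manip.get_tcp_pos())+.13*up,v=.12)
z0=zt(0); manip.move_pose(tcp(np.array([.48,.03,.34]),z0),quat(z0,-ys))
manip.move_pose(tcp(goal+.12*up,z),qf)
manip.movel(tcp(goal,z),v=.08); manip.wait(.5)
print(manip.get_grip_width()*88,manip.get_tcp_pos(),tcp(goal,z),manip.get_time(),manip.get_ft_force())
a=optics.read_camera("scene");b=optics.read_camera("top")
cv2.imwrite("pics/s5.png",a[:,:,::-1]);cv2.imwrite("pics/t5.png",b[:,:,::-1])
r=lambda i:np.clip(cv2.resize(i,(396,396),interpolation=cv2.INTER_CUBIC)[:,:,::-1].astype(float)*1.6,0,255).astype(np.uint8)
cv2.imwrite("pics/l5.png",np.hstack([r(a[170:300,280:410]),r(b[170:300,150:280])]))
```

```text
[ 0.6652  0.3255  1.6793 -0.4768  1.3993  0.5866] [ 0.6652  0.4718  1.7702 -0.5088  1.19    0.703 ]
31.550604727624894 [0.4893 0.221  0.1836] [0.4893 0.221  0.1835] 23.4833 [-0.1795  0.0589 -4.3677]
```

View pics/l5.png

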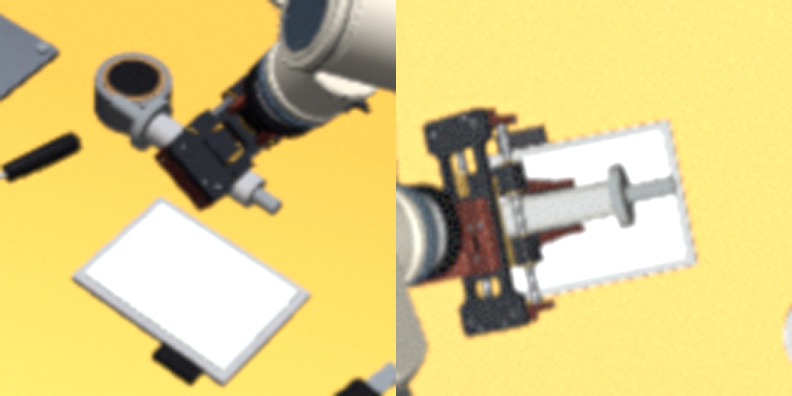

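The roller is over the panel. Its axis runs through (165,130) to (271,203) in the scene crop, and (520,217) to (674,186) in the top crop. I'll check how level it is by intersecting the two view planes.

Run:
```python
from h import *
np.set_printoptions(precision=4,suppress=True)
k=396/130
f=lambda x,y,a,b:((x+.5)/k-.5+a,(y+.5)/k-.5+b)
def n(c,p,q): o,d=ray(c,p);_,e=ray(c,q);m=np.cross(d,e);return o,m/np.linalg.norm(m)
o1,n1=n("scene",f(165,130,280,170),f(271,203,280,170)); o2,n2=n("top",f(124,217,150,170),f(278,186,150,170))
d=np.cross(n1,n2);d/=np.linalg.norm(d);print("axis",d,"elev deg",np.degrees(np.arcsin(d[2])),"sin between planes",np.linalg.norm(np.cross(n1,n2)))
x0=np.linalg.lstsq(np.array([n1,n2,d]),np.array([n1@o1,n2@o2,d@[.485,.24,.2]]),rcond=None)[0]
print("axis point nearest goal",x0)
def on(c,px): # point on axis nearest to the ray
    o,e=ray(c,px);s=np.linalg.lstsq(np.column_stack([d,-e]),o-x0,rcond=None)[0];return x0+s[0]*d
tip=on("top",f(278,186,150,170)); col=on("top",f(226,194,150,170)); sh=on("scene",f(271,203,280,170))
print("long tip",tip,"collar",col,"short tip",sh,"length(197)",np.linalg.norm(tip-sh)); u=(sh-tip)/np.linalg.norm(sh-tip);print("mid barrel",tip+u*.112,sh-u*.085)
```

```text
axis [-0.2056  0.9763 -0.0679] elev deg -3.89496252948433 sin between planes 0.6323143046611852
axis point nearest goal [0.485  0.2404 0.2065]
long tip [0.5085 0.1289 0.2143] collar [0.4991 0.1732 0.2112] short tip [0.47   0.3117 0.2016] length(197) 0.18724286587188013
mid barrel [0.4854 0.2383 0.2067] [0.4874 0.2287 0.2073]
```

The axis is within about 4° of level. The barrel's middle is within about 12 mm of the panel centre and about 0.205 m up, inside all the limits, so I'll hand it in.

Run:
```python
from station import manip, optics, inverse_kinematics
print(manip.get_finger_force(),manip.get_grip_width()*88,abs(manip.get_qvel()).max(),manip.get_time())
print(manip.job_done())
```

```text
29.918974936008453 31.233664337081816 0.0015824214801020235 23.5833
the job is handed in; nothing more can be done
None
```

The job is handed in at 23.6 s: the lever measured about 0.79 rad (marked notch 0.8), and the roller is held still, within about 4° of level, over the middle of the panel about 0.20 m above the bench; the judge's verdict was not shown.

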